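Set the plate dispenser's code wheels

ROBOT

A 6-joint arm with a two-finger parallel gripper is mounted at the origin on the work surface. World frame = base frame: x ahead of the robot, y to its left, z up, the work surface at z = 0. Lengths are in m, angles in rad, forces in N, time in s.
With the tool pointing down it reaches from about 0.2 to 0.875 m from the base axis. Payload 3.4 kg.
Tool frame: the origin (TCP) lies between the finger pads; the fingertips stand 25 mm ahead of it and the grasp point (between the pads) lies 6 mm ahead of it (r.nose_length is the z of the fingertips in the tool frame, in m); z points along the fingers, x is the direction in which the jaws open and shut, and the axes are right-handed (so a half turn about z gives the same grasp; the last joint's range is limited). The gripper opens to 94 mm and grips with 3 to 60 N. Pads are 16 mm wide; open, the fingers measure 119 mm over their backs; the gripper's body (75 mm by 177 mm) begins 78 mm behind the grasp point.
Start: joints at [1.085, 0.276, 1.505, -0, 1.361, -0.121], TCP at [0.205, 0.537, 0.23] pointing down, gripper open.
Joint ranges: [-2.89, 2.89], [-0.75, 2.08], [0.22, 2.7], [-1.18, 4.32], [0.11, 2.71], [-2.7, 2.7]. Speed limits (rad/s): [2.57, 2.57, 3.14, 3.14, 3.14, 3.14].

INTERFACE

Orientations are given as a unit quaternion [w, x, y, z].
In Python, from plant import r, gripper_to, inverse_kinematics, vision, models, telemetry gives the robot as it stands. Calls block until the motion is done:
- r.move_to(position, orientation): joint-space move of the TCP to a pose.
- r.move_l(position, rot=None, vel=0.15, guard=None): straight line of the TCP; rot=None keeps the orientation; vel is the mean speed in m/s. With guard (N) it stops when the force on the tool has changed by that much, and returns True; else False.
- r.movej(angles): joint-space move.
- gripper_to(opening, f_grip=None): finger opening in m; f_grip is the grip in N (None keeps the last); returns when the fingers have stopped.
- r.hold(seconds).
- inverse_kinematics(position, orientation): joint angles nearest the present ones, or None.
- vision.snapshot(name): name is "scene" or "side" or "wrist"; returns the picture (400x640x3 uint8, red, green, blue); there is no depth.
- vision.get_calibration(name): a dict with "fx", "fy", "cx", "cy" (pixels), "position" and "orientation" of the camera in the world. Camera axes: x right, y down, z forward; pixel columns grow to the right and rows downward; lengths in m; the calibration is good to about 2 mm. The wrist camera is an equidistant fisheye: a pixel r from the principal point sees the ray r / f radians off the axis. A picture is of the moment at which its call begins: read the wrist's pose just before it. get_calibration takes no time and is no camera call; for the wrist camera it gives the pose at the moment of the call.
A pose or a line that the arm cannot do raises r.PlanningError and nothing moves.
- r.sign_off(): hands the job in, once; it reports no verdict.
Trained networks look in the newest picture that a camera, given by its name, has taken for a name from the list of things; names that differ only in an ending like _2 or _b are one class to them, and where a whole thing is asked for, a point or a joint stands for the part that bears it (a point fixed in the world has none). Each returns a list of dicts, best first, with "score" (0 to 1); they miss things now and then, are a little off and sometimes report something else, mostly with a low value. They report only what shows in the picture. A call takes as long as a camera call.
- models.boxes_of(thing, camera): "at" ([x, y, z] in m, in world coordinates, good to about 4 mm: the middle of the surface that is visible of it).
- models.regions_of(thing, camera): "pixels" (400x640 bool, what is visible of it).
- models.mark_of(thing, camera): "at" ([x, y, z] in m, in world coordinates, good to about 4 mm: a listed point, or the origin of a listed thing).
Readings, each from a call of its own:
- telemetry.current_t(): time.
- telemetry.current_joints(): joint angles.
- telemetry.current_dq(): joint speeds.
- telemetry.current_joint_efforts(): joint torques, N m.
- telemetry.current_ee_pos(): TCP position.
- telemetry.current_tool_rot(): TCP orientation.
- telemetry.current_wrist_force(): force on the tool from outside, world axes, zero at the start.
- telemetry.current_torque(): the same for the moment, N m.
- telemetry.current_opening(): finger opening in m.
Only numpy, scipy, OpenCV 4.12 (cv2) and the standard library are available. Lean on these libraries where they do the work, as an engineer would, in place of code of your own. Each camera call takes 0.05 s, during which the arm holds its last target.

TASK

Set the code on the plate dispenser's console: roll the blue thumbwheel until its 5 is on top and the orange thumbwheel until its 2 is on top, each number squarely in line with the red marks. Another run is using the grey wheel, so leave it as it is, whatever it reads, and do not shift or knock over the labware around the console.

Things in the scene. Friction and masses are not known exactly. Their poses are not given: they have to be found in the camera images.
- blue_hub (a point): centre of the blue wheel's axle, fixed in its black housing (142 mm in x, 64 mm in y), 86 mm above the table. Does not turn: y is the axle, z up, x level and away from the console's front edge. All three units are alike. Two round side cheeks reach 46 mm from the axle; a red mark on top of each, straight above the axle, reaches 51 mm
- blue_wheel (a joint): turn of the blue thumbwheel, rad: number n is exactly on top, between the red marks, at n x 0.785 (pi/4). It grows as the top of the wheel is rolled away from the console's front edge, along the hub's +x. Stops at -0.2 and 5.7: it does not wrap round
- orange_hub (a point): as blue_hub, for the orange wheel. Every wheel is a drum, radius 50 mm, width 46 mm, with black numerals 0 to 7, 22 mm high, one every 45 degrees, on white plaques 28 x 34 mm whose faces lie 51 mm from the axle. They read upright from the console's front; the next higher number lies towards the front edge of the one on top
- orange_wheel (a joint): turn of the orange thumbwheel, rad: number n is exactly on top, between the red marks, at n x 0.785 (pi/4). It grows as the top of the wheel is rolled away from the console's front edge, along the hub's +x. Stops at -0.2 and 5.7: it does not wrap round
- grey_hub (a point): as blue_hub, for the grey wheel. On every wheel a rib 6 mm thick, 44 mm wide, reaching 63 mm from the axle stands half-way between each two numbers: over each number is a gap about 33 mm wide into which a closed gripper can go down to push a rib. No click stops: friction of 0.2 N m (4 N at the rim) holds a wheel where it is left
- grey_wheel (a joint): turn of the grey thumbwheel, rad: number n is exactly on top, between the red marks, at n x 0.785 (pi/4). It grows as the top of the wheel is rolled away from the console's front edge, along the hub's +x. Stops at -0.2 and 5.7: it does not wrap round
- grey_rim (a point): point on the grey wheel's drum, under its number 0, 50 mm from the axle; it turns with the wheel
- console: the dispenser's grey base, 370 mm (x) by 262 mm (y), 20 mm high, fixed. Origin on the table under the middle wheel's axle; the front edge is 85 mm towards -x of it. Three wheel units stand on it at y = -78, 0 and +78 mm, in any order. Behind them (+x) a white well plate, top 38 mm above the table, is fixed to it
- plate_stack_mid (a point): stack of five white well plates, 86 x 128 x 70 mm, loose bystander; the point is at its middle, half-way up
- clear_bottle_mid (a point): clear bottle with blue cap, 66 mm across, 140 mm high, loose bystander; the point is at its middle, half-way up
- amber_bottle_mid (a point): amber jar with red cap, 60 mm across, 120 mm high, loose bystander; the point is at its middle, half-way up
- tip_box_mid (a point): blue box of yellow tips, 85 x 120 x 58 mm, loose bystander; the point is at its middle, half-way up
- pipette_mid (a point): grey and white pipette lying flat, about 255 mm long, 24 mm high, loose bystander; the point is at its middle, half-way up
- beaker_mid (a point): glass beaker, 70 mm across, 80 mm high, loose bystander; the point is at its middle, half-way up

How it is judged:
At the end, for the whole second after the job is handed in: The blue wheel shows 5 and the orange wheel shows 2 on top, each within 0.16 rad (9 degrees) of the red marks; all wheels at rest; the grey wheel within 9 mm at the rim (about 10 degrees) of how it was found; every bystander within 30 mm of where it stood (value of joint blue_wheel between 3.767 and 4.087 rad and value of joint orange_wheel between 1.4108 and 1.7308 rad and velocity of joint blue_wheel between -0.05 and 0.05 rad/s and velocity of joint orange_wheel between -0.05 and 0.05 rad/s and velocity of joint grey_wheel between -0.05 and 0.05 rad/s and distance of grey_rim from where it was at the start of the episode below 0.009 m and distance of each of plate_stack_mid, clear_bottle_mid, amber_bottle_mid, tip_box_mid, pipette_mid, beaker_mid from where it was at the start of the episode below 0.03 m); the robot touches nothing.
It fails at once if the grey wheel is rolled by more than about 10 degrees (9 mm at the rim) (distance of grey_rim from where it was at the start of the episode above 0.009 m).
It fails at once if a bystander is shifted by more than 30 mm or knocked over (distance of any of plate_stack_mid, clear_bottle_mid, amber_bottle_mid, tip_box_mid, pipette_mid, beaker_mid from where it was at the start of the episode above 0.03 m).
It also fails if it takes over 72 s, if anything falls off the work surface, if the arm or the gripper's body presses on something with over 40 N, if the wrist force passes 120 N, or if a joint passes its speed limit or range.

## Working session

There is one attempt and no reset: what is moved stays moved. The work goes in short steps, each a Python script; the robot and the scene stay as the last script left them, time stands still between calls to the robot, and variables do not carry over. Pictures are saved under pics/ and viewed, and the job is handed in when it is done.

```bash
ls; mkdir -p pics; python3 - <<'E'
from plant import r, gripper_to, inverse_kinematics, vision, models, telemetry
import cv2
for n in ["scene","side","wrist"]:
    im=vision.snapshot(n); cv2.imwrite(f"pics/a_{n}.png",im[:,:,::-1])
    c=vision.get_calibration(n); print(n,c)
    for t in ["blue_hub","orange_hub","grey_hub","console"]:
        m=models.mark_of(t,n); print(t,[(x['at'],round(x['score'],2)) for x in m[:2]])
print(telemetry.current_t(), r.nose_length, telemetry.current_tool_rot())
E
```

```text
pics
scene {'fx': 361.58520850507085, 'fy': 361.58520850507085, 'cx': 317.8289143164141, 'cy': 205.73092257099415, 'position': array([ 0.98439412, -0.46962584,  0.59798348]), 'orientation': array([-0.43398659,  0.83268334,  0.30571581, -0.15758152])}
blue_hub [([0.5265, -0.0563, 0.0883], 0.9)]
orange_hub [([0.5329, 0.0139, 0.0864], 0.93), ([0.6673, 0.2116, 0.0678], 0.21)]
grey_hub []
console [([0.5303, 0.0166, -0.0006], 0.91), ([0.5394, 0.2358, 0.0346], 0.41)]
side {'fx': 450.33172576163366, 'fy': 450.33172576163366, 'cx': 319.8414692419434, 'cy': 206.78038734166526, 'position': array([0.34364461, 0.73059769, 0.68742158]), 'orientation': array([ 0.06567574, -0.11845148,  0.89607314, -0.42273972])}
blue_hub []
orange_hub []
grey_hub [([0.5401, 0.095, 0.0875], 0.87)]
console []
wrist {'fx': 309.70691628693146, 'fy': 309.70691628693146, 'cx': 321.0439022054358, 'cy': 195.0091574604672, 'position': array([0.13787341, 0.56296487, 0.38416728]), 'orientation': array([0.10497854, 0.8168512 , 0.56266182, 0.07173073])}
blue_hub []
orange_hub []
grey_hub []
console []
0.75 0.025 [-4.91008303e-05  8.23634703e-01  5.67120685e-01  5.23655046e-05]
```

View pics/a_scene.png

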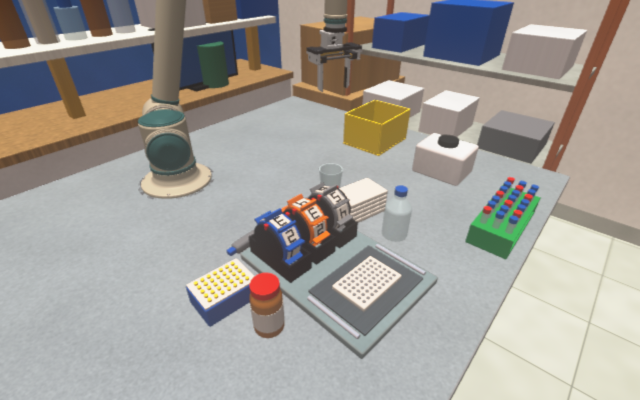

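View pics/a_side.png

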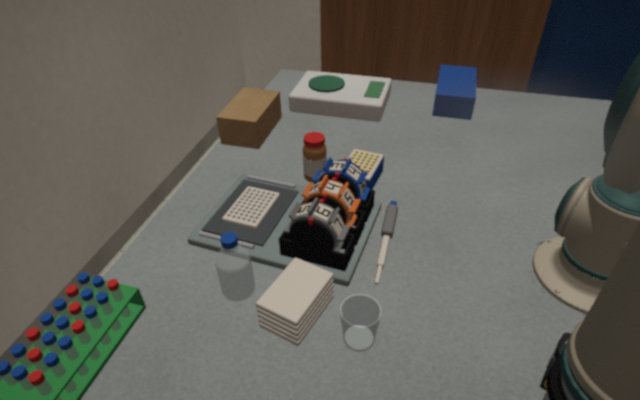

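View pics/a_wrist.png

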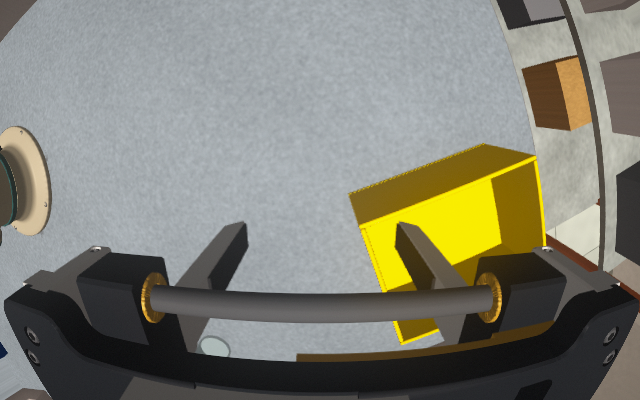

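The scene view shows blue, orange and grey wheels in that order from -y to +y. Hubs are at about (0.527,-0.056), (0.533,0.014) and (0.540,0.095), so the yaw is about -0.09. I'll look from above with the wrist camera next.

```bash
cat > h.py <<'E'
from plant import r, gripper_to, inverse_kinematics, vision, models, telemetry
import numpy as np, cv2
from scipy.spatial.transform import Rotation as R
def quat(th, pitch=0.):
    # tool x = console y, tool y = console x, z down; pitch tilts about console y
    X=np.array([np.cos(th),np.sin(th),0]);Y=np.array([-np.sin(th),np.cos(th),0])
    M=np.stack([Y,X,[0,0,-1]],1)
    q=(R.from_rotvec(Y*pitch)*R.from_matrix(M)).as_quat()
    return np.array([q[3],q[0],q[1],q[2]])
def shot(n,f,flip=False):
    c=vision.get_calibration(n); im=vision.snapshot(n)
    cv2.imwrite(f"pics/{f}.png",(im[::-1,::-1] if flip else im)[:,:,::-1]); return im,c
def proj(c,P):
    q=c['orientation'];M=R.from_quat([q[1],q[2],q[3],q[0]]).as_matrix()
    v=(np.atleast_2d(P)-c['position'])@M
    rr=np.linalg.norm(v[:,:2],axis=1);t=np.arctan2(rr,v[:,2])
    return np.stack([c['cx']+c['fx']*t*v[:,0]/rr,c['cy']+c['fy']*t*v[:,1]/rr],1)
E
python3 - <<'E'
from h import *
gripper_to(0.0)
th=-0.09
q=quat(th)
r.move_to([0.57,0.015,0.25],q)
shot("wrist","b_wrist",True)
for t in ["blue_hub","orange_hub","grey_hub","console","grey_rim"]:
    m=models.mark_of(t,"wrist"); print(t,[(x['at'],round(x['score'],2)) for x in m[:2]])
print(telemetry.current_t(),telemetry.current_joints(),telemetry.current_ee_pos())
E
```

```text
blue_hub [([0.4199, 0.2646, 0.0424], 0.29)]
orange_hub [([0.493, 0.0977, 0.0725], 0.62)]
grey_hub [([0.5114, -0.2055, 0.0252], 0.72)]
console []
grey_rim [([0.4932, 0.0987, 0.0693], 0.79)]
4.7417 [-9.49272205e-02  2.58458595e-01  1.48103624e+00  2.84702729e-05
  1.40212110e+00 -1.57646635e+00] [0.56994906 0.01545739 0.25000454]
```

View pics/b_wrist.png

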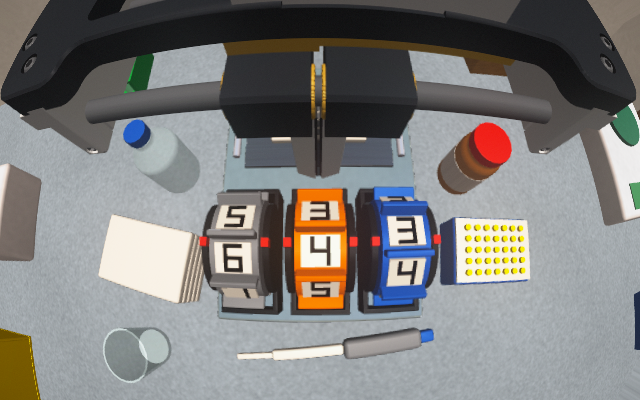

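The wrist view (flipped so up is away from the robot) shows orange with about 4 on top, at (320,250). Blue is between 3 (407,231) and 4 (407,272), and grey is near 6. Red marks are at row ~241. I'll compute hubs from the red marks at z≈0.135 and fit the wheel angles.

```bash
cat >> h.py <<'E'
def backproj(c,uv,z):
    q=c['orientation'];M=R.from_quat([q[1],q[2],q[3],q[0]]).as_matrix()
    d=(np.array(uv)-[c['cx'],c['cy']])/c['fx'];t=np.linalg.norm(d)
    v=M@np.array([*(d/t*np.sin(t)),np.cos(t)])
    return c['position']+v*(z-c['position'][2])/v[2]
def reds(im):
    h=cv2.cvtColor(im,cv2.COLOR_RGB2HSV)
    m=((h[...,0]<5)|(h[...,0]>174))&(h[...,1]>190)&(h[...,2]>120)
    n,l,s,cen=cv2.connectedComponentsWithStats(m.astype(np.uint8))
    return [(s[i,4],cen[i]) for i in range(1,n) if 12<s[i,4]<400]
E
python3 - <<'E'
from h import *
im,c=shot("wrist","c_wrist")
for a,u in reds(im): print(a,u,backproj(c,u,0.134).round(4))
E
```

```text
73 [286.50684932 157.80821918] [ 0.5317 -0.0121  0.134 ]
73 [352.34246575 157.20547945] [0.5363 0.0457 0.134 ]
65 [375.12307692 156.92307692] [0.5376 0.066  0.134 ]
67 [264.20895522 157.97014925] [ 0.5298 -0.032   0.134 ]
55 [436.56363636 157.94545455] [0.5425 0.124  0.134 ]
50 [202.86 159.98] [ 0.5252 -0.0904  0.134 ]
```

```bash
python3 -c "
import cv2
im=cv2.imread('pics/b_wrist.png')[180:325,190:450]
cv2.imwrite('pics/b_crop.png',cv2.resize(im,None,fx=3,fy=3,interpolation=cv2.INTER_CUBIC))"
```

```text
(no output)
```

View pics/b_crop.png

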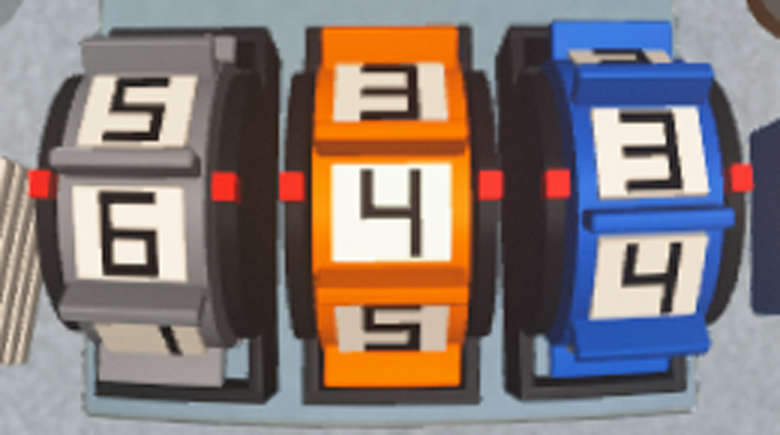

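```bash
cat >> h.py <<'E'
TH=-0.0806
HUB=dict(orange=np.array([0.534,0.0168,0.086]),blue=np.array([0.5275,-0.0612,0.086]),grey=np.array([0.540,0.095,0.086]))
XC=np.array([np.cos(TH),np.sin(TH),0]);YC=np.array([-np.sin(TH),np.cos(TH),0]);ZC=np.array([0,0,1.])
def phase(im,c,name,verbose=False):
    """offset of plaque pattern: rad in (-pi/8,pi/8]; + = the number nearest the top is rolled past towards +x"""
    a=np.linspace(-0.75,0.75,301); y=np.array([-15.5,-14.5,-13.5,13.5,14.5,15.5])*1e-3
    A,Yg=np.meshgrid(a,y,indexing='ij')
    P=HUB[name]+0.051*(np.sin(A)[...,None]*XC+np.cos(A)[...,None]*ZC)+Yg[...,None]*YC
    uv=proj(c,P.reshape(-1,3)).astype(np.float32)
    s=cv2.remap(im,uv[:,0].reshape(A.shape),uv[:,1].reshape(A.shape),cv2.INTER_LINEAR)
    w=((s.min(-1)>150)).mean(1)
    ph=np.linspace(-np.pi/8,np.pi/8,181)
    sc=[]
    for p in ph:
        d=(a-p+np.pi/8)%(np.pi/4)-np.pi/8
        m=np.abs(d)<0.2745
        sc.append(w[m].mean()-w[~m].mean())
    i=int(np.argmax(sc))
    if verbose:
        e=np.flatnonzero(np.diff((w>0.5).astype(int)));print(name,'edges',a[e].round(3),'uv',uv.reshape(A.shape+(2,))[150].mean(0).round(0))
    return ph[i],sc[i]
E
python3 - <<'E'
from h import *
im,c=shot("wrist","d_wrist")
for n in HUB: print(n,phase(im,c,n,True))
print(telemetry.current_t())
E
```

```text
orange edges [-0.445  0.115  0.4  ] uv [319. 158.]
orange (np.float64(-0.1658062789394613), np.float64(0.8543518991653893))
blue edges [-0.325 -0.105  0.47 ] uv [232. 159.]
blue (np.float64(0.1876228945893904), np.float64(0.8893171617500943))
grey edges [-0.585  0.     0.225] uv [408. 158.]
grey (np.float64(-0.28361600344907856), np.float64(0.9062015503875969))
4.8417
```

Estimates:

| Wheel | Now (rad) | Target (rad) | Roll needed |
|---|---|---|---|
| Orange | ≈ 2.976 | 1.571 | -1.405 |
| Blue | ≈ 2.544 | 3.927 | +1.383 |

I'll use two strokes per wheel, starting with blue.

```bash
cat >> h.py <<'E'
Q=quat(TH)
def tcp(n,x,z): # x,z of fingertip centre relative to hub, m
    return HUB[n]+x*XC+(z+0.025)*ZC
def endx(phi,z): return (z*np.sin(phi)-0.003)/np.cos(phi)-0.008
def stroke(n,d,x0,phi,v=0.06):
    """d=+1 pushes to +x. x0 (<0): start centre, phi: end rib angle (in push direction)"""
    ze=0.052; xe=endx(phi,ze)
    r.move_to(tcp(n,d*x0,0.080),Q)
    g=r.move_l(tcp(n,d*x0,0.052),vel=0.06,guard=10)
    if g:
        print('blocked going down',telemetry.current_wrist_force(),telemetry.current_ee_pos()); r.move_l(tcp(n,d*x0,0.09)); return False
    for x,z in [(-0.010,0.0545),(0.006,0.0545),(xe,ze)]:
        if d*x>xe*d and x!=xe: continue
        g=r.move_l(tcp(n,d*x,z),vel=v,guard=30)
        if g:
            print('guard',x,telemetry.current_wrist_force(),telemetry.current_ee_pos()); break
    print('F',telemetry.current_wrist_force().round(1),'xe',xe)
    p=telemetry.current_ee_pos()
    r.move_l(p-d*0.004*XC,vel=0.05)
    r.move_l(tcp(n,d*xe-d*0.004,0.085),vel=0.15)
def look(n,f):
    r.move_to(HUB[n]+0.037*XC+0.164*ZC,Q)
    im,c=shot("wrist",f,True)
    for k in HUB: print(k,phase(im,c,k,True))
    print('t',telemetry.current_t())
E
python3 - <<'E'
from h import *
stroke('blue',1,-0.030,0.5)
look('blue','e_wrist')
E
```

```text
F [-2.   0.5  0.2] xe 0.016989247689903456
orange edges [-0.44  0.11  0.4 ] uv [409. 157.]
orange (np.float64(-0.16144295580947549), np.float64(0.8644088121423923))
blue edges [-0.365 -0.14   0.435] uv [322. 156.]
blue (np.float64(0.148352986419518), np.float64(0.8550210710247713))
grey edges [-0.59  -0.01   0.225] uv [485. 160.]
grey (np.float64(-0.28797932657906433), np.float64(0.921214596949891))
t 8.2667
```

View pics/e_wrist.png

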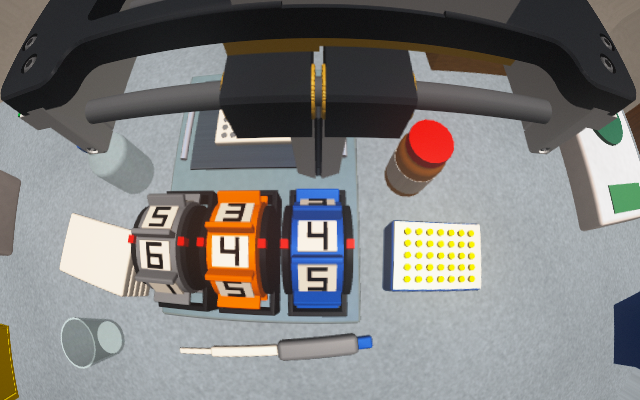

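Blue now has 4 just past the marks, at about (317,236), so q≈3.29. That is 0.04 more than commanded, and grey and orange are unchanged. For the second stroke I'll compensate by 0.04.

```bash
python3 - <<'E'
from h import *
stroke('blue',1,-0.033,0.355)
look('blue','f_wrist')
stroke('orange',-1,-0.031,0.46)
look('orange','g_wrist')
E
```

```text
F [-1.6  0.5  1.3] xe 0.008077166791550943
orange edges [-0.44  0.11  0.4 ] uv [409. 158.]
orange (np.float64(-0.16144295580947549), np.float64(0.862473018809744))
blue edges [-0.525 -0.275  0.295  0.635] uv [322. 156.]
blue (np.float64(0.00436332312998583), np.float64(0.8260177141883834))
grey edges [-0.595 -0.01   0.23 ] uv [485. 160.]
grey (np.float64(-0.28361600344907856), np.float64(0.913565891472868))
t 11.5667
F [ 1.  -0.7  1. ] xe 0.014415317872192943
orange edges [-0.675 -0.375  0.185  0.505] uv [322. 157.]
orange (np.float64(-0.09599310885968809), np.float64(0.8223609826292527))
blue edges [-0.525 -0.28   0.29   0.64 ] uv [234. 158.]
blue (np.float64(-0.00436332312998583), np.float64(0.815900187361608))
grey edges [-0.59   0.     0.235] uv [410. 158.]
grey (np.float64(-0.2792526803190927), np.float64(0.9037938196011028))
t 14.6333
```

View pics/g_wrist.png

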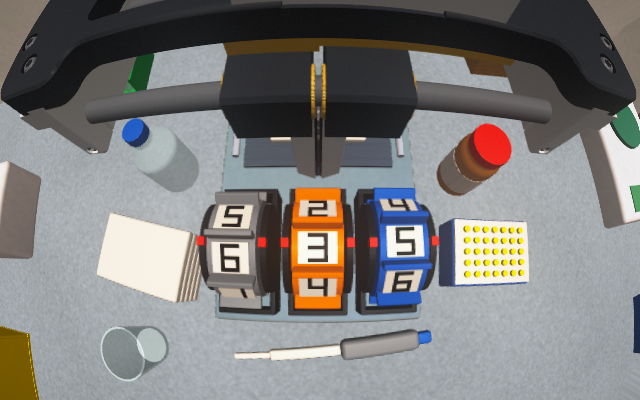

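Blue 5 is aligned at (407,241). Orange shows 3 slightly short of the marks at (317,247), so one more stroke on orange.

```bash
python3 - <<'E'
from h import *
stroke('orange',-1,-0.035,0.36)
look('orange','h_wrist')
E
python3 -c "
import cv2
im=cv2.imread('pics/h_wrist.png')[180:325,190:450]
cv2.imwrite('pics/h_crop.png',cv2.resize(im,None,fx=3,fy=3,interpolation=cv2.INTER_CUBIC))"
```

```text
F [1.1 0.3 0.2] xe 0.00836746673645734
orange edges [-0.53  -0.265  0.29   0.655] uv [322. 157.]
orange (np.float64(0.01308996938995749), np.float64(0.8249477507109328))
blue edges [-0.535 -0.28   0.29   0.645] uv [234. 158.]
blue (np.float64(0.00436332312998583), np.float64(0.8080820984500084))
grey edges [-0.585  0.005  0.225] uv [410. 158.]
grey (np.float64(-0.28361600344907856), np.float64(0.9011627906976745))
t 17.525
```

View pics/h_crop.png

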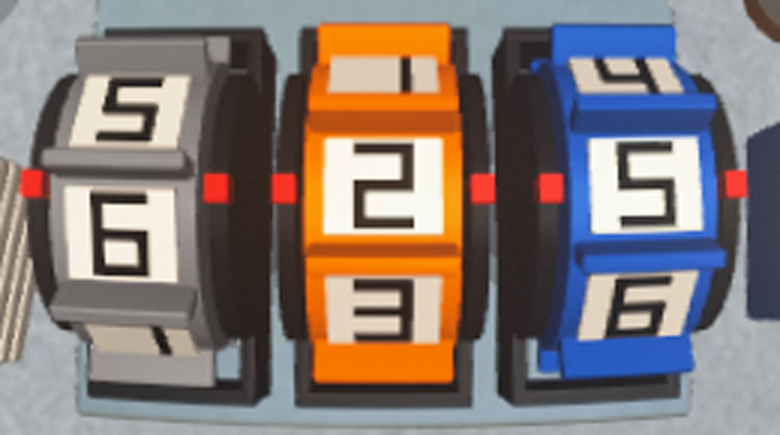

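The crop shows orange 2 (centre ≈(383,187)) and blue 5 (≈(645,185)) in line with the red marks at row ≈187. Grey is as found. The gripper is clear above the wheels, so I'll hand in.

```bash
python3 - <<'E'
from h import *
print(telemetry.current_wrist_force().round(2), telemetry.current_ee_pos())
r.sign_off()
E
```

```text
[-0.18 -0.83  0.25] [0.56954165 0.01395174 0.24830317]
the job is handed in; nothing more can be done
```

The console is set to blue 5 and orange 2, and I handed the job in at about 17.5 s of the 72 s limit. I rolled each wheel in two strokes, pushing its ribs with the closed gripper: blue away from the front edge, orange towards it.

- **Alignment:** my last wrist-camera fit put blue about 0.004 rad and orange about 0.013 rad from the red marks; the tolerance is 0.16 rad. The picture agreed.
- **Grey wheel:** its fitted angle was -0.284 rad off number 6 both before and after, so it did not move.
- **Labware:** nothing looked shifted in the wrist pictures. I judged that by eye and did not measure each item's position.
- **Contact:** the gripper was clear above the wheels at hand-in. Wrist force was about 2 N at the end of each push.
- **Disagreements:** from the wrist camera, the network's hub points were wrong or had low scores. I took the hubs from the red marks instead, which agreed with the network's fixed-camera reports to about 6 mm. Strokes turned the wheels 0.03 to 0.04 rad further than planned, so I allowed for that in the second strokes.

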